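# Press the rest buttons home on the treadle press

## Robot

A 7-joint arm with a two-finger parallel gripper is mounted at the origin on the work surface. World frame = base frame: x ahead of the robot, y to its left, z up, the work surface at z = 0. Lengths are in mm, angles in rad, forces in N, time in s.
With the tool pointing down it reaches from about 400 to 900 mm from the base axis. Payload 5.5 kg.
Tool frame: the origin (TCP) lies midway between the tips of the shut fingers; the grasp point (between the pads) lies 19 mm behind it; z points along the fingers, y is the line along which they close (so a half turn about z gives the same grasp; the last joint's range is limited). The gripper opens to 85 mm and grips with 20 to 120 N. Pads are 22 mm wide; open, the fingers measure 114 mm over their backs; the gripper's body (76 mm by 85 mm) begins 54 mm behind the grasp point. The pads swing forward as they close: fully open they stand 13 mm farther back than shut.
Start: joints at [1.408, 0.501, -0.427, 1.55, 0.221, 1.138, -0.21], TCP at [268.514, -591.946, 231.31] pointing down, gripper open.
Joint ranges: [-2.88, 2.88], [-0.31, 2.03], [-1.54, 1.56], [0.2, 2.42], [-1.41, 4.55], [0.19, 2.02], [-2.57, 2.57]. Speed limits (rad/s): [2.57, 2.57, 3.14, 3.14, 3.14, 3.14, 3.14].

## Interface

Orientations are given as a unit quaternion [w, x, y, z].
In Python, from station import robot, optics gives the robot as it stands. Calls block until the motion is done:
- robot.move_ptp(position, orientation): joint-space move of the TCP to a pose.
- robot.servo_line(position, vel=150, orientation=None, until_force=None): straight line of the TCP; orientation=None keeps the orientation; vel is the mean speed in mm/s. With until_force (N) it stops when the force on the tool has changed by that much, and returns True; else False.
- robot.move_j(angles): joint-space move.
- robot.gripper_to(opening): finger opening in mm; the grip force is fixed at half the most; returns when the fingers have stopped.
- robot.sleep(seconds).
- robot.inverse_kinematics(position, orientation): joint angles nearest the present ones, or None.
- robot.read_state(): the state.
- optics.capture(name): name is "scene" or "top" or "wrist"; returns a dict with "img" (420x560x3 uint8, blue, green, red), "mtx" (3x3 intrinsics, pixels), "dist_coeffs" ([k1, k2, p1, p2, k3] as OpenCV has them; the pictures are not rectified), "R" (3x3) and "t" (3): a world point X has camera coordinates R X + t. Camera axes: x right, y down, z forward; pixel columns grow to the right and rows downward; lengths in mm; the calibration is good to about 2 mm. A picture is of the moment at which its call begins. There is no depth.
A pose or a line that the arm cannot do raises robot.PlanningError and nothing moves.
- robot.sign_off(): hands the job in; it is judged then, once.
The state is a dict: "time": time; "qpos": joint angles; "dq": joint speeds; "joint_efforts": joint torques, N m; "tcp_pos": TCP position; "eef_rot": TCP orientation; "ft_force": force on the tool from outside, world axes, zero at the start; "wrist_torque": the same for the moment, N m; "gripper_width": finger opening in mm; "grasp_force": force on a finger pad.
Only numpy, scipy, OpenCV 4.12 (cv2) and the standard library are available. Lean on these libraries where they do the work, as an engineer would, in place of code of your own. Each camera call takes 0.05 s, during which the arm holds its last target. There are 200 camera calls.

## Task

Locator bars lie on the blue mat with their copper-coloured rest buttons only started. One at a time, set each bar on the press's anvil with its button under the ram and press the pedal right down to its stop to drive the button fully home (use the press, do not push buttons in with the gripper), then lay the bar button up across both rails of the finished-bar rack. Leave the pedal up and do not disturb the other things on the table.

Things in the scene. Friction and masses are not known exactly. Their poses are not given: they have to be found in the camera images.
- press: Green bench treadle press, fixed. Origin: under its base plate (x -115 to 130, y -70 to 110, 15 mm thick); z up, x from the open throat to the column. Bars go in from -x, low, button end first. Head: x 8 to 122, y +-26, z 126 to 195 mm; column x 62 to 122; link rod at x 90, y 52 mm; a yoke above the head reaches z 240 mm. Sites and sizes of the press below are in this frame.
- anvil (a point): Point (x -30, y 0, z 70 mm) on the anvil, a flat steel rail 30 mm wide (y +-15), x -120 to 46 mm, top at z 70 mm. A bar's origin belongs here when its button end meets the end stop. Axes as the press.
- end_stop (a point): Middle of the dark end stop's face (x 46, z 85 mm; top at z 100 mm). Before it two ears (x 10 to 46 mm, inner faces at y +-21, flared wider from x 10 to -3 mm, tops at z 82 mm) guide the bar's end sideways. Axes as the press.
- ram_face (a point): Centre of the ram's lower face, 26 mm across, on the vertical line x 30, y 0; z 125 mm at rest (14 mm above an undriven button on the anvil), z 103 mm with the pedal at its stop (just a driven-home button's height).
- pedal (a joint): Angle of the press's pedal (treadle): 0 up at rest, 0.42 rad at its lower stop; sprung, it comes back up by itself. Hinged on a level axle along the press's x at y 0, z 45 mm. It drives the ram down 52 mm per rad (22 mm at the stop). About 5 N at the pad starts it, about 20 N is needed near the stop while driving a button.
- pedal_pad (a point): Centre of the top of the pedal's ribbed black rubber pad (70 mm along press x, 80 mm along y); moves with the pedal. At rest at x 20, y 154, z 105 mm of the press frame, sloping up away from the axle by 0.30 rad; at the stop at about y 165, z 37 mm.
- rack: Finished-bar rack, fixed: grey base 270 x 190 x 8 mm and two aluminium rails along its x, 14 mm wide, centred at y +-55, tops at z 45 mm. Bars lie across both rails, along y. Guards along x with inner faces at y +-88 mm (tops z 62) and black blocks at the rails' ends (x +-127 mm, tops z 59). Origin: under the base's centre, z up. Room for three bars 80 mm apart.
- mat: Thin blue mat, 320 x 210 x 3 mm, fixed, on which the bars lie at the start, one beside another, their button ends roughly towards the press. Origin: centre of its underside.
- bar1: Aluminium locator bar, 150 (x) x 34 (y) x 25 mm (z), 0.33 kg, with a copper-coloured rest button standing on its top at x +60 mm. Origin: centre of its underside; z up. May be absent.
- button1 (a joint): How far the rest button of bar1 has been driven in: about 0 to 0.002 m at the start, 0.008 m when its head sits on the bar. The head is 20 mm across and 8 mm thick; its top is 41 mm above the bar's underside at 0 and 33 mm when home. It is a tight fit (about 25 N) and stays where it is pushed.
- bar2: Aluminium locator bar, 150 (x) x 34 (y) x 25 mm (z), 0.33 kg, with a copper-coloured rest button standing on its top at x +60 mm. Origin: centre of its underside; z up. May be absent.
- button2 (a joint): How far the rest button of bar2 has been driven in: about 0 to 0.002 m at the start, 0.008 m when its head sits on the bar. The head is 20 mm across and 8 mm thick; its top is 41 mm above the bar's underside at 0 and 33 mm when home. It is a tight fit (about 25 N) and stays where it is pushed.
- bar3: Aluminium locator bar, 150 (x) x 34 (y) x 25 mm (z), 0.33 kg, with a copper-coloured rest button standing on its top at x +60 mm. Origin: centre of its underside; z up. May be absent.
- button3 (a joint): How far the rest button of bar3 has been driven in: about 0 to 0.002 m at the start, 0.008 m when its head sits on the bar. The head is 20 mm across and 8 mm thick; its top is 41 mm above the bar's underside at 0 and 33 mm when home. It is a tight fit (about 25 N) and stays where it is pushed.
- spray_can: Spray can, 66 mm across, 190 mm tall, loose. Not part of the job.
- clamp_block: Aluminium block with a red-handled toggle clamp, about 100 x 50 x 95 mm, loose. Not part of the job.
- driver: Screwdriver with red handle, lying, loose. Not part of the job.
- mallet: Hammer, lying, loose. Not part of the job.
- spares: Small blue open box of spare buttons, 100 x 75 x 35 mm, loose. Not part of the job.
- caliper: Caliper, 160 mm, lying, loose. Not part of the job.
- marker: Marker pen, 120 mm, lying, loose. Not part of the job.
Mind the look-alikes: they are no part of the job. Leave any black or red look-alike of the bar3 alone.

How it is judged (in metres and radians):
On the way:
1. with a bar on the anvil, the pedal is pressed down to its stop (value of joint pedal above 0.39 rad and distance between any of bar1, bar2, bar3 and anvil below 0.02 m), for 0.1 s.
At the end, for the whole second after the job is handed in: Every bar present lies at rest, button up and level (within 0.1 rad), across both rails of the rack (its underside within 4 mm of the rails' tops, between guards and end blocks), its button driven in at least 6.5 of 8 mm, and the pedal is back up (value of joint each of button1, button2, button3 above 0.0065 m and z of bar1 in the frame of rack between 0.041 and 0.049 m and x of bar1 in the frame of rack between -0.13 and 0.13 m and y of bar1 in the frame of rack between -0.02 and 0.02 m and angle between each of bar1, bar2, bar3's own z axis and vertical below 0.1 rad and linear speed of each of bar1, bar2, bar3 below 0.02 m/s and z of bar2 in the frame of rack between 0.041 and 0.049 m and x of bar2 in the frame of rack between -0.13 and 0.13 m and y of bar2 in the frame of rack between -0.02 and 0.02 m and z of bar3 in the frame of rack between 0.041 and 0.049 m and x of bar3 in the frame of rack between -0.13 and 0.13 m and y of bar3 in the frame of rack between -0.02 and 0.02 m and value of joint pedal below 0.06 rad); the robot touches nothing.
It fails at once if the gripper pushed a button in (contact force between the fingers and button1_c0 above 15 N or contact force between the fingers and button2_c0 above 15 N or contact force between the fingers and button3_c0 above 15 N).
It fails at once if something that is not part of the job was moved by more than 40 mm (distance of any of spray_can, clamp_block, driver, mallet, spares, caliper, marker from where it was at the start of the episode above 0.04 m).
Of bar1, bar2, bar3 only 2 to 3 are there at a start; the rules pass over those that are not, and their reading is None.
At some moment in a run one of bar1, bar2, bar3 may be knocked a few centimetres aside while the robot is not near it.
It also fails if it takes over 210 s, if anything falls off the work surface, if the arm or the gripper's body presses on something with over 40 N, if the wrist force passes 120 N, or if a joint passes its speed limit or range.

## Working session

There is one attempt and no reset: what is moved stays moved. The work goes in short steps, each a Python script; the robot and the scene stay as the last script left them, time stands still between calls to the robot, and variables do not carry over. Pictures are saved under pics/ and viewed, at most 14 in all, crops included, and the job is handed in when it is done.

```bash
ls; mkdir -p pics
python3 - <<'E'
from station import robot, optics
import cv2,numpy as np,pickle
d={}
for n in("scene","top","wrist"):
    c=optics.capture(n); d[n]=c; cv2.imwrite(f"pics/{n}0.png",c["img"])
    R=np.array(c["R"]);print(n,-R.T@np.array(c["t"]),R[2],np.array(c["mtx"])[0,0],c["dist_coeffs"])
pickle.dump(d,open("c0.pkl","wb"))
s=robot.read_state();print(s["tcp_pos"],s["eef_rot"],s["time"])
E
```

```text
pics
scene [1029.7517906   829.11209637 1209.35552284] [-0.35186361 -0.56655814 -0.74512004] 519.224320777621 [-0.12796119  0.          0.          0.          0.        ]
top [ 344.19038062    3.14999309 1602.09244533] [ 0.10920837  0.00404129 -0.99401066] 537.628459544406 [-0.15061631  0.          0.          0.          0.        ]
wrist [ 331.14181779 -564.0151953   373.35262687] [-0.24547614 -0.10872232 -0.96328652] 316.1437255798079 [0.00957562 0.         0.         0.         0.        ]
[ 268.2162489  -591.4995518   230.48289922] [-7.52000154e-04  9.77422362e-01  2.11293501e-01 -1.33964223e-04] 0.15
```

View pics/top0.png

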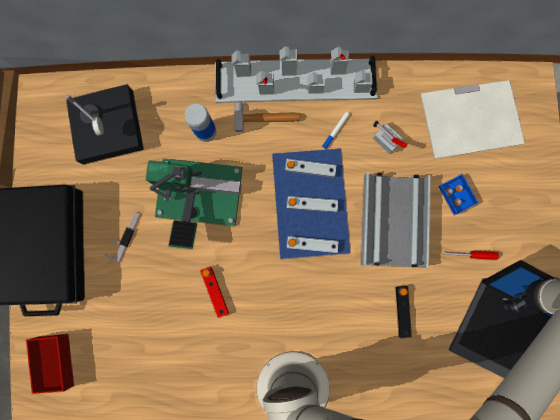

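View pics/scene0.png

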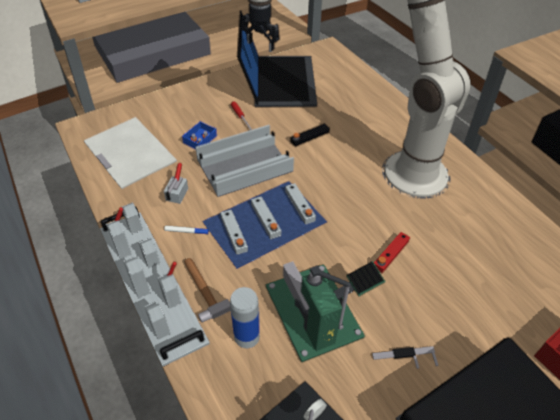

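The three silver bars with copper buttons lie on the blue mat in the top view at (313,168), (314,204) and (315,245). The red bar at (214,292) and the black bar at (403,312) are look-alikes off the mat, so I'll leave them alone. The press is near (195,193) and the rack near (396,220). Enlarged crops next, to confirm this and measure.

Run:
```python
import cv2
t=cv2.imread("pics/top0.png");s=cv2.imread("pics/scene0.png")
cv2.imwrite("pics/cropA.png",cv2.resize(t[150:255,140:250],None,fx=5.5,fy=5.5,interpolation=cv2.INTER_CUBIC))
cv2.imwrite("pics/cropB.png",cv2.resize(t[145:275,268:438],None,fx=4.5,fy=4.5,interpolation=cv2.INTER_CUBIC))
cv2.imwrite("pics/cropC.png",cv2.resize(s[235:360,255:395],None,fx=4.7,fy=4.7,interpolation=cv2.INTER_CUBIC))
```

```text
(no output)
```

View pics/cropA.png

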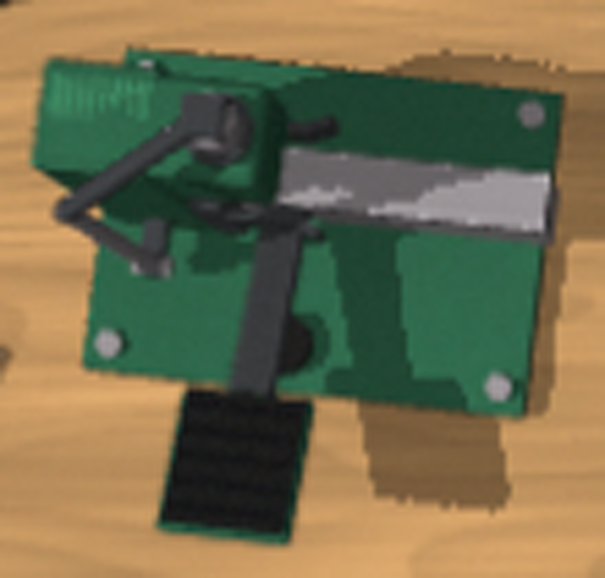

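View pics/cropB.png

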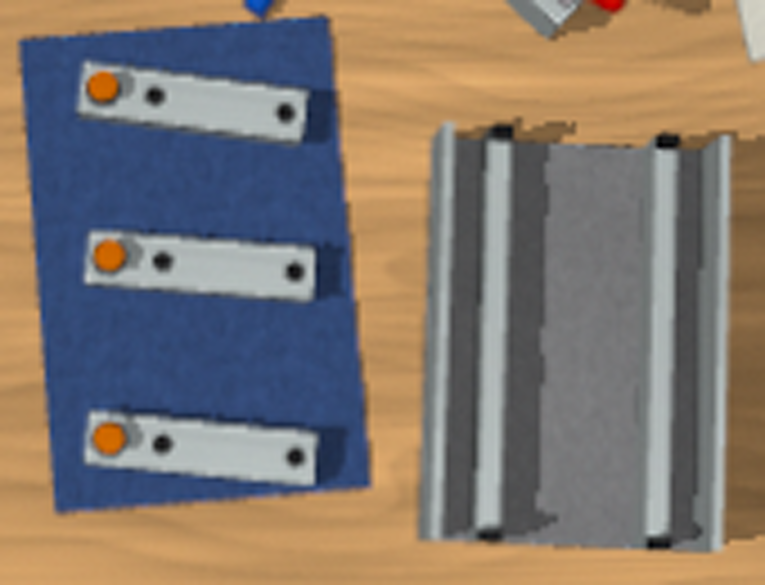

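The crops confirm three silver bars with orange buttons towards the press, at crop B (103,87), (110,256) and (110,437). Crop A shows the press base corners, the anvil's open end near (550,205) and the pad corners. Next I'll fit the poses and draw the models over the scene view to check them.

```bash
cat > h.py <<'E'
import numpy as np,cv2,pickle
from scipy.optimize import least_squares
def proj(c,P):
    r=cv2.Rodrigues(np.array(c["R"],float))[0]
    return cv2.projectPoints(np.array(P,float).reshape(-1,1,3),r,np.array(c["t"],float),np.array(c["mtx"],float),np.array(c["dist_coeffs"],float))[0][:,0]
def ray(c,uv,z):
    n=cv2.undistortPoints(np.array(uv,float).reshape(-1,1,2),np.array(c["mtx"],float),np.array(c["dist_coeffs"],float))[:,0]
    R=np.array(c["R"]);o=-R.T@np.array(c["t"]);d=np.c_[n,np.ones(len(n))]@R
    return o+d*((z-o[2])/d[:,2])[:,None]
def tf(p,L):
    L=np.array(L,float).reshape(-1,3);c,s=np.cos(p[2]),np.sin(p[2])
    return np.c_[p[0]+c*L[:,0]-s*L[:,1],p[1]+s*L[:,0]+c*L[:,1],L[:,2]]
def fit(p0,obs):   # obs: list of (cam, local pts, pixels)
    f=lambda p:np.concatenate([(proj(c,tf(p,L))-np.array(U)).ravel() for c,L,U in obs])
    r=least_squares(f,p0,x_scale=[100,100,.3],loss="soft_l1");return r.x,f(r.x).reshape(-1,2)
def buttons(c,zbar=3,h=39):  # orange button centroids -> world xy
    hsv=cv2.cvtColor(c["img"],cv2.COLOR_BGR2HSV)
    m=cv2.inRange(hsv,(8,170,120),(20,255,255))
    n,_,st,ce=cv2.connectedComponentsWithStats(m)
    k=[i for i in range(1,n) if st[i,4]>=30]
    return ce[k],ray(c,ce[k],zbar+h)
E
python3 - <<'E'
from h import *
d=pickle.load(open("c0.pkl","rb"));t=d["top"];s=d["scene"]
A=lambda P:np.array(P)/5.5+[140,150]-.4
B=lambda P:np.array(P)/4.5+[268,145]-.4
L=[[-115,-70,15],[-115,110,15],[130,110,15],[130,-70,15],[-120,-15,70],[-120,15,70],[55,116,93],[-15,116,93],[55,192,117],[-15,192,117]]
U=A([[563,96],[525,415],[84,370],[128,48],[551,172],[549,235],[185,390],[314,403],[158,525],[290,540]])
p,r=fit([500,300,1.57],[(t,L,U)]);print("press",p,"\n",r.round(1))
Lr=[[127,55,59],[-127,55,59],[127,-55,59],[-127,-55,59]]
Ur=B([[502,131],[489,535],[667,141],[658,543]])
q,r=fit([500,-250,0],[(t,Lr,Ur)]);print("rack",q,"\n",r.round(1))
Lm=[[160,105,3],[160,-105,3],[-160,-105,3],[-160,105,3]]
Um=B([[20,40],[328,16],[370,487],[58,513]])
m,r=fit([500,0,0.05],[(t,[[105,160,3]]*0+[[x if 0 else x,y,z] for x,y,z in Lm],Um)]);print("mat",m,r.round(1).tolist())
uv,w=buttons(t);print(uv.round(1),w.round(1))
I=s["img"].copy();I=cv2.resize(I,None,fx=3,fy=3,interpolation=cv2.INTER_CUBIC)
def dr(P,col):
    for u in proj(s,P): cv2.circle(I,tuple(int(v) for v in (u+.5)*3),3,col,-1)
dr(tf(p,L),(0,0,255));dr(tf(p,[[46,0,100],[8,26,126],[8,-26,126],[8,26,195],[8,-26,195],[122,26,195]]),(255,0,255));dr(tf(q,Lr),(0,0,255));dr(tf(q,[[135,95,8],[-135,95,8],[135,-95,8],[-135,-95,8]]),(0,255,255))
dr(w,(255,255,0))
np.save("poses.npy",[p,q])
cv2.imwrite("pics/ov.png",I[370:1090,540:1190][:, :])
cv2.imwrite("pics/ov.png",cv2.resize(I[360:1080,560:1190],None,fx=.83,fy=.83))
E
```

```text
press [605.21951749 261.85620716   1.44053561] 
 [[ 0.3 -0.5]
 [ 0.2  0.8]
 [-0.3  0.2]
 [-0.3  0.1]
 [ 0.3  0.8]
 [-0.5 -0.5]
 [-0.1 -1.2]
 [ 0.6 -1. ]
 [-0.5  0.4]
 [ 0.2  0.4]]
rack [ 4.85413851e+02 -3.09103975e+02 -7.21978406e-02] 
 [[-0.3  1.5]
 [-0.1 -1.1]
 [ 0.2  1.2]
 [ 0.1 -1.3]]
mat [ 5.46872764e+02 -6.42246552e+01  5.63604295e-02] [[-0.2, -0.2], [0.2, -0.2], [0.6, 0.2], [-0.5, 0.2]]
[[280.6 116.7]
 [290.5 163.6]
 [291.9 201.4]
 [291.9 242. ]
 [205.3 272.4]
 [403.2 291.5]] [[ 803.3   20.1   42. ]
 [ 659.6   -6.3   42. ]
 [ 547.    -7.4   42. ]
 [ 428.1   -4.7   42. ]
 [ 345.3  248.6   42. ]
 [ 276.3 -323.8   42. ]]
```

View pics/ov.png

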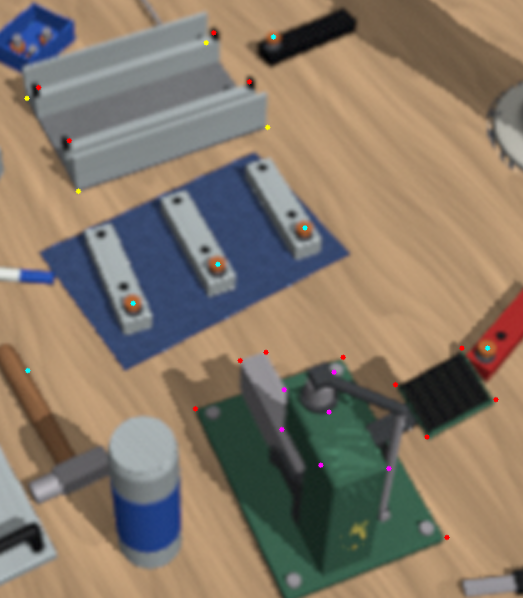

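The overlay agrees with the scene view: the press base, anvil, pad, rack blocks and button marks all fall on the image. Next come bar pose detection and the motion helpers, with an IK check.

```bash
cat >> h.py <<'E'
P,Q=np.load("poses.npy") if __import__("os").path.exists("poses.npy") else (None,None)
def bars(c,zu=3):   # bar poses (x,y,yaw) from the top camera, underside at zu
    hsv=cv2.cvtColor(c["img"],cv2.COLOR_BGR2HSV)
    al=cv2.inRange(hsv,(0,0,150),(180,60,255));og=cv2.inRange(hsv,(8,170,120),(20,255,255))
    m=cv2.morphologyEx(al|og,cv2.MORPH_CLOSE,np.ones((5,5)))
    m=cv2.morphologyEx(m,cv2.MORPH_OPEN,np.ones((3,3)))
    out=[]
    for k in cv2.findContours(m,cv2.RETR_EXTERNAL,cv2.CHAIN_APPROX_NONE)[0]:
        mk=np.zeros_like(m);cv2.drawContours(mk,[k],-1,255,-1)
        b=np.argwhere((mk>0)&(og>0))
        if len(b)<25 or not 300<cv2.contourArea(k)<1300: continue
        bx=ray(c,cv2.boxPoints(cv2.minAreaRect(k)),zu+25)[:,:2]
        e=[bx[1]-bx[0],bx[2]-bx[1]];l=max(e,key=np.linalg.norm);w=min(e,key=np.linalg.norm)
        ct=bx.mean(0);bt=ray(c,b.mean(0)[::-1],zu+37)[0,:2]
        if l@(bt-ct)<0:l=-l
        out.append((*ct,np.arctan2(l[1],l[0]),np.linalg.norm(l),np.linalg.norm(w),*bt))
    return np.array(out)
def quat(yaw):     # tool x opposite the bar's x
    f=(yaw-np.pi)/2;return [0,np.cos(f),np.sin(f),0]
E
cat > act.py <<'E'
from station import robot,optics
from h import *
GX=-35.
def at(p,lx,z,ly=0): return tf(p,[[lx,ly,z]])[0].tolist()
def F(): return np.array(robot.read_state()["ft_force"])
def pick(p,zu):
    q=quat(p[2]);robot.gripper_to(60)
    robot.move_ptp(at(p,GX,zu+110),q)
    hit=robot.servo_line(at(p,GX,zu),80,until_force=12)
    z=robot.read_state()["tcp_pos"][2]
    robot.gripper_to(20);s=robot.read_state()
    print("pick hit",hit,"z",z,"w",s["gripper_width"],"f",s["grasp_force"])
    robot.servo_line(at(p,GX,zu+150),150)
def insert():
    a=np.array([*at(P,-30,0)[:2],P[2]]);q=quat(P[2])
    robot.move_ptp(at(P,-130+GX,200),q)
    robot.servo_line(at(P,-130+GX,73),120)
    hit=robot.servo_line(at(P,-26+GX,73),40,until_force=8)
    tp=robot.read_state()["tcp_pos"];c,s=np.cos(P[2]),np.sin(P[2])
    lx=(tp[0]-P[0])*c+(tp[1]-P[1])*s
    h2=robot.servo_line(at(P,lx,69.5),15,until_force=5)
    print("insert hit",hit,"bar x",lx-GX,"down",h2,robot.read_state()["tcp_pos"][2])
    robot.gripper_to(60);robot.servo_line(at(P,lx,220),150);return lx-GX
def press():
    q=quat(P[2]);robot.gripper_to(0)
    r=np.hypot(154,60);a0=np.arctan2(60,154)
    pt=lambda a:at(P,20,45+r*np.sin(a0-a),r*np.cos(a0-a))
    robot.move_ptp(at(P,20,200,154),q)
    robot.servo_line(at(P,20,112,154),100)
    f0=F()
    for a in np.arange(.06,.37,.06): robot.servo_line(pt(a),60)
    hit=robot.servo_line(pt(.46),25,until_force=30)
    robot.sleep(.4);s=robot.read_state();z=s["tcp_pos"][2]
    print("press hit",hit,"z",z,"y-target",pt(.42),s["tcp_pos"],"ang",a0-np.arcsin((z-45)/r),"F",F()-f0)
    for a in (.3,.15,0): robot.servo_line(pt(a),100)
    robot.servo_line(at(P,20,200,154),150)
def place(x):
    y=Q[2]+np.pi/2;b=tf(Q,[[x,0,0]])[0];p=[b[0],b[1],y];q=quat(y)
    robot.move_ptp(at(p,GX,180),q)
    robot.servo_line(at(p,GX,60),120)
    h=robot.servo_line(at(p,GX,43),20,until_force=5)
    print("place",h,robot.read_state()["tcp_pos"][2])
    robot.gripper_to(54);robot.servo_line(at(p,GX,160),120)
E
python3 - <<'E'
from act import *
d=pickle.load(open("c0.pkl","rb"));b=bars(d["top"]);print(b.round(2))
for f in (quat,lambda y:quat(y+np.pi)):
  for p in b: print([None if (j:=robot.inverse_kinematics(at(p,GX,z),f(p[2]))) is None else np.round(j,2).tolist() for z in(3,150)])
  for X in (at(P,-165,200),at(P,-61,73),at(P,20,200,154),at(P,20,30,165)): j=robot.inverse_kinematics(X,f(P[2]));print(None if j is None else np.round(j,2).tolist())
  for x in(-80,0,80):
    c=tf(Q,[[x,GX,45]])[0].tolist();j=robot.inverse_kinematics(c,f(Q[2]+np.pi/2));print("r",None if j is None else np.round(j,2).tolist())
E
```

```text
[[420.5  -64.05   1.45 149.08  32.96 428.16  -4.72]
 [540.73 -67.09   1.47 148.7   32.41 547.22  -7.4 ]
 [649.99 -64.96   1.41 148.69  32.67 659.98  -6.28]]
[[-0.57, 0.71, 0.9, 2.26, -1.0, 0.65, -2.18], [-0.92, 0.55, 1.37, 2.2, -0.68, 0.95, -2.4]]
[[-0.66, 1.02, 1.12, 1.98, -1.16, 0.99, -2.17], [-0.65, 0.61, 1.06, 1.92, -0.64, 0.99, -2.53]]
[[-0.66, 1.33, 1.34, 1.71, -1.35, 1.32, -2.3], [-0.66, 1.03, 1.35, 1.65, -1.03, 1.34, -2.43]]
[0.65, 0.79, -1.3, 1.72, 0.8, 1.28, 2.18]
[0.43, 1.1, -1.31, 1.7, 1.11, 1.28, 1.88]
[0.29, 0.69, -1.3, 1.83, 0.72, 1.2, 1.78]
[0.25, 1.09, -1.31, 1.95, 1.19, 1.18, 1.46]
r [-0.17, 0.88, 1.13, 2.02, -1.02, 0.96, -1.7]
r [-0.19, 0.97, 1.13, 1.86, -1.04, 1.05, -1.83]
r [-0.17, 1.06, 1.12, 1.67, -1.05, 1.13, -1.95]
[[0.72, 0.58, -0.65, 2.22, 0.69, 0.54, -0.58], [0.98, 0.3, -0.91, 2.15, 0.32, 0.83, -0.26]]
[[0.69, 0.75, -0.71, 1.94, 0.72, 0.73, -0.56], [0.83, 0.54, -0.89, 1.87, 0.51, 0.97, -0.39]]
[[0.58, 0.86, -0.67, 1.66, 0.68, 0.86, -0.54], [0.72, 0.74, -0.91, 1.6, 0.63, 1.12, -0.51]]
[0.5, 0.59, -0.99, 1.72, 0.54, 1.13, -0.78]
[0.19, 0.77, -0.8, 1.7, 0.66, 0.96, -0.99]
[0.29, 0.69, -1.3, 1.83, 0.72, 1.2, -1.37]
[0.08, 0.81, -0.96, 1.95, 0.88, 0.88, -1.49]
r [1.12, 0.6, -0.59, 1.98, 0.5, 0.71, 0.14]
r [1.01, 0.69, -0.59, 1.82, 0.51, 0.8, 0.09]
r [0.92, 0.78, -0.59, 1.63, 0.53, 0.89, 0.06]
```

The IK prefers the flipped heading, which avoids large wrist swings. I'll use it and grip further back, so the wrist camera stays clear of the press head. Starting with the first bar.

```bash
sed -i 's/f=(yaw-np.pi)\/2;/f=yaw\/2;/; s/tool x opposite the/tool x along the/' h.py; sed -i 's/^GX=.*/GX=-50./' act.py
python3 - <<'E'
from act import *
b=bars(optics.capture("top"));print(b[:,:3].round(2))
p=b[np.argmin(abs(b[:,0]-420))]
pick(p,3);cv2.imwrite("pics/w1.png",optics.capture("wrist")["img"])
insert();print(robot.read_state()["time"])
a=optics.capture("top")["img"];cv2.imwrite("pics/t1.png",a)
s=optics.capture("scene")["img"]
cv2.imwrite("pics/c1.png",np.hstack([cv2.resize(a[130:250,140:260],(400,400)),cv2.resize(s[240:360,255:375],(400,400))]))
E
```

```text
[[420.5  -64.05   1.45]
 [540.73 -67.09   1.47]
 [649.95 -64.95   1.41]]
pick hit False z 3.390362282481591 w 33.07343736338613 f 59.74867343902588
insert hit False bar x -27.807108924025755 down True 70.6389841555875
12.3083
```

View pics/c1.png

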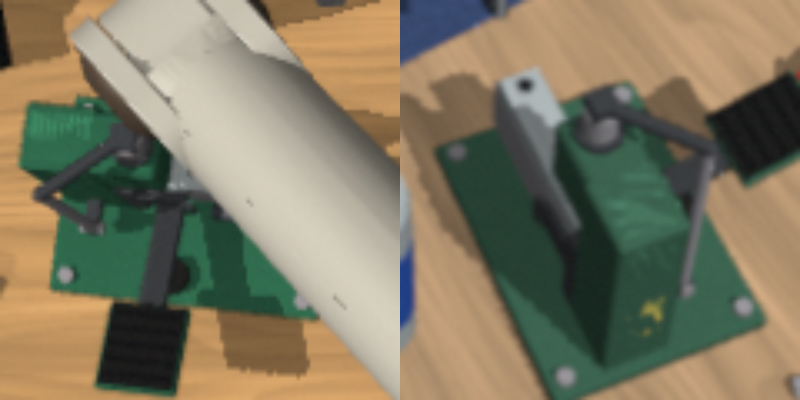

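The bar is seated along the anvil, with its rear hole end visible in the scene half near (525,90). The pedal is up, so I'll press now.

Run:
```python
from act import *
press();print(robot.read_state()["time"])
robot.sleep(.3)
c=optics.capture("scene");t=optics.capture("top")
cs=[[-75,-17,25],[-75,17,25],[-75,-17,0],[50,-17,25]]
o=[]
for k,w in((c,(255,240)),(t,(140,130))):
    I=cv2.resize(k["img"][w[1]:w[1]+120,w[0]:w[0]+120],(400,400),interpolation=cv2.INTER_CUBIC)
    for u in proj(k,tf(P,np.array(cs)+[-30,0,70])): cv2.circle(I,tuple(int(v) for v in (u+.5-w)*400/120),2,(0,0,255),-1)
    o.append(I)
cv2.imwrite("pics/c2.png",np.hstack(o))
```

```text
press hit True z 37.787007306689446 y-target [444.1346051398714, 303.1296192465224, 36.99022664756469] [444.78001824 303.98997798  37.78700731] ang 0.4151739515056382 F [-2.50290589 -3.36346877 13.01617628]
19.6667
```

View pics/c2.png

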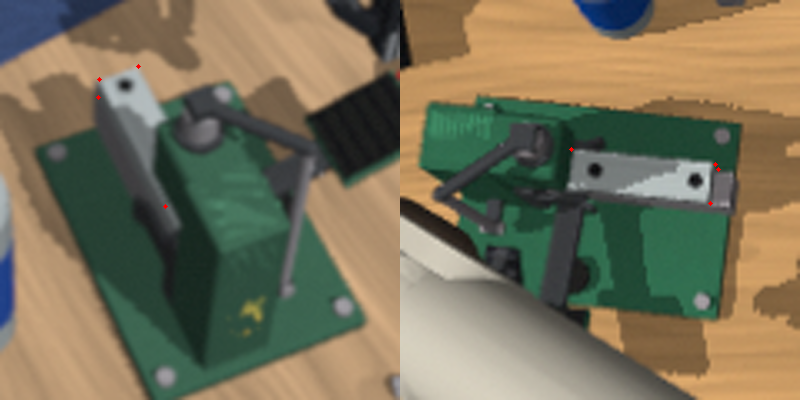

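The bar is within about 2 mm of the anvil pose in both views. The pedal stopped at about 0.415 rad, but the holding force was low. I'll press once more, harder, to be sure it reached the stop.

```bash
sed -i 's/until_force=30)/until_force=50)/; s/pt(.46),25/pt(.48),25/' act.py
python3 - <<'E'
from act import *
press();robot.sleep(.3)
p=[*at(P,-29,0)[:2],P[2]]
pick(p,70)
robot.servo_line(at(P,-165,240),150)
c=optics.capture("wrist")["img"];s=optics.capture("scene")["img"]
cv2.imwrite("pics/c3.png",np.hstack([cv2.resize(c,(533,400)),cv2.resize(s[150:290,190:284],(267,400))]))
print(robot.read_state()["time"])
E
```

```text
press hit True z 37.75636663854018 y-target [444.1346051398714, 303.1296192465224, 36.99022664756469] [444.80087129 303.97259628  37.75636664] ang 0.4153595205044553 F [-4.82901119 -2.20986728 15.64380737]
pick hit False z 70.61790073081548 w 32.54329117569737 f 60.756744146347046
32.0083
```

View pics/c3.png

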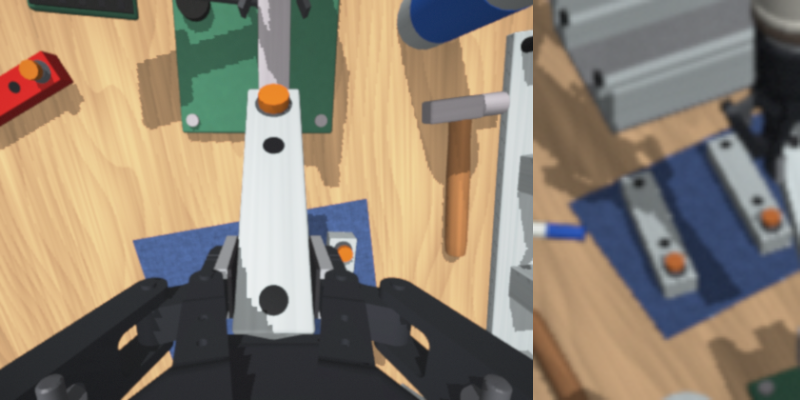

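Both presses ended at the same height, so that is the stop. The button head, near (273,97) in the wrist view, sits on the bar. Placing this bar, then doing the second.

```bash
cat > nxt.py <<'E'
from act import *
def cycle(slot):
    b=bars(optics.capture("top"));m=b[(b[:,1]>-160)&(b[:,1]<60)&(b[:,0]>330)]
    print(b[:,:5].round(2).tolist())
    p=m[np.argmin(m[:,0])]
    pick(p,3);lx=insert();press();robot.sleep(.2)
    robot.move_ptp(at(P,-120,260),quat(P[2]))
    c=optics.capture("top");robot.sleep(0)
    I=cv2.resize(c["img"][130:250,140:260],(400,400),interpolation=cv2.INTER_CUBIC);s=optics.capture("scene")["img"]
    cv2.imwrite(f"pics/cy{slot}.png",np.hstack([I,cv2.resize(s[240:360,255:375],(400,400))]))
    pick([*at(P,lx,0)[:2],P[2]],70)
    w=optics.capture("wrist")["img"];cv2.imwrite(f"pics/w{slot}.png",w)
    place(slot);print(robot.read_state()["time"])
E
python3 - <<'E'
from nxt import *
place(-80)
robot.move_ptp([350,-420,300],quat(1.5))
t=optics.capture("top");b=bars(t,45);print("rack?",b[:,:3].round(2).tolist())
cv2.imwrite("pics/r1.png",cv2.resize(t["img"][140:280,260:440],None,fx=3.5,fy=3.5))
print(robot.read_state()["time"])
E
```

```text
place True 57.888903761222316
rack? [[535.49, -65.22, 1.47], [482.35, -324.96, 3.07], [641.83, -63.14, 1.41]]
37.4583
```

View pics/r1.png

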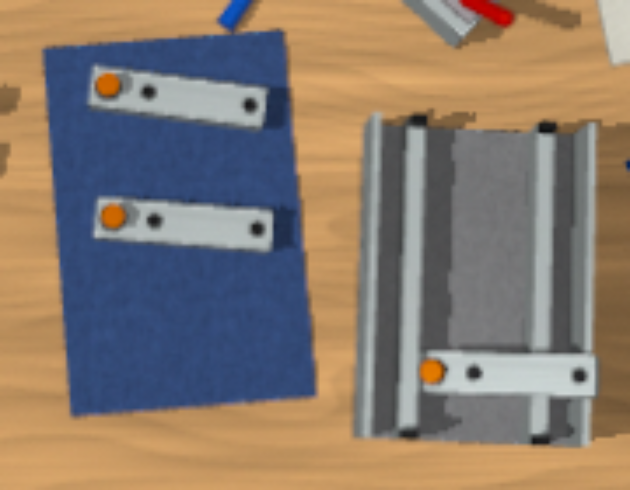

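The placing went wrong: the bar lies too far towards -y, with its rear end on the right guard. I'll measure it before mending it.

Run:
```python
from act import *
t=optics.capture("top")
A=lambda U:np.array(U)/3.5+[260,140]-.4
print("button",ray(t,A([[432,371]]),45+33))
print("corners z~75",ray(t,A([[424,350],[595,353],[595,396],[421,392]]),72).round(1))
print("rack exp",tf(Q,[[-80,60,45],[-80,0,45],[-80,75,70],[-80,-75,70]]).round(1), Q)
print("guard tops",ray(t,A([[380,115],[362,436],[588,122],[582,444]]),62).round(1), tf(Q,[[135,88,62],[-135,88,62],[135,-88,62],[-135,-88,62]]).round(1))
print("blocks",ray(t,A([[419,119],[409,433],[547,127],[540,440]]),59).round(1),tf(Q,[[127,55,59],[-127,55,59],[127,-55,59],[-127,-55,59]]).round(1))
```

```text
button [[ 409.47142665 -263.46299684   78.        ]]
corners z~75 [[ 427.  -258.6   72. ]
 [ 420.8 -400.4   72. ]
 [ 385.5 -398.8   72. ]
 [ 392.9 -254.8   72. ]]
rack exp [[ 410.  -243.5   45. ]
 [ 405.6 -303.3   45. ]
 [ 411.  -228.5   70. ]
 [ 400.2 -378.1   70. ]] [ 4.85413851e+02 -3.09103975e+02 -7.21978406e-02]
guard tops [[ 624.2 -231.8   62. ]
 [ 358.5 -206.6   62. ]
 [ 614.8 -407.3   62. ]
 [ 346.7 -388.7   62. ]] [[ 626.4 -231.1   62. ]
 [ 357.1 -211.6   62. ]
 [ 613.7 -406.6   62. ]
 [ 344.4 -387.1   62. ]]
blocks [[ 620.7 -264.9   59. ]
 [ 359.9 -245.8   59. ]
 [ 611.7 -372.9   59. ]
 [ 351.  -354.4   59. ]] [[ 616.1 -263.4   59. ]
 [ 362.7 -245.1   59. ]
 [ 608.1 -373.1   59. ]
 [ 354.8 -354.8   59. ]]
```

The rack fit holds, so the bar must have been gripped about 20 mm off along its length. I'll check that against the saved wrist pictures, taken before insertion and after the press, using the camera-to-tool relation.

```bash
cat >> h.py <<'E'
def inhand(c,tcp,yaw,h=31):
    """button's xy in the tool frame (x along bar) from a wrist picture of a held bar; h: button mid height over TCP"""
    hsv=cv2.cvtColor(c["img"],cv2.COLOR_BGR2HSV);m=cv2.inRange(hsv,(8,150,80),(20,255,255))
    m[:, :200]=0;m[:,360:]=0;m[230:]=0
    n,_,st,ce=cv2.connectedComponentsWithStats(m)
    i=1+np.argmax(st[1:,4]);w=ray(c,ce[i],tcp[2]+h)[0,:2]-np.array(tcp)[:2]
    return ce[i],np.cos(yaw)*w[0]+np.sin(yaw)*w[1],-np.sin(yaw)*w[0]+np.cos(yaw)*w[1]
E
python3 - <<'E'
from h import *
c=pickle.load(open("c0.pkl","rb"))["wrist"];tcp=[268.2,-591.5,230.5];yaw=2*np.arctan2(.21129,.97742)
w1=dict(c,img=cv2.imread("pics/w1.png"));print("w1",inhand(w1,tcp,yaw,36))
I=cv2.imread("pics/c3.png")[:,:533];w3=dict(c,img=cv2.resize(I,(560,420)));print("c3",inhand(w3,tcp,yaw,29))
E
```

```text
w1 (array([285.77908497,   7.41830065]), np.float64(101.04729832982542), np.float64(-0.301527444652784))
c3 (array([286.97761194, 103.30721393]), np.float64(74.44421639940035), np.float64(-0.6332471834207141))
```

The post-press picture shows the button about 74 mm ahead of the tool instead of 110. So the bar was knocked back about 35 mm on the anvil after the first press, which had already reached the stop. I'll regrip it on the rack, measure it in the hand and place it again.

```bash
python3 - <<'E'
s=open("act.py").read()
a=s.index("def place");s=s[:a]+'''def held(h=30):
    st=robot.read_state();c=optics.capture("wrist");q=st["eef_rot"]
    r=inhand(c,st["tcp_pos"],2*np.arctan2(q[2],q[1]),h);print("held",np.round(r[0],0),round(r[1],1),round(r[2],1));return c,r[1]
def place(x,g=GX,f=5):   # g: grip point in the bar's x
    y=Q[2]+np.pi/2;b=tf(Q,[[x,0,0]])[0];p=[b[0],b[1],y];q=quat(y)
    robot.move_ptp(at(p,g,180),q)
    robot.servo_line(at(p,g,60),120)
    h=robot.servo_line(at(p,g,43),20,until_force=f)
    print("place",h,robot.read_state()["tcp_pos"][2])
    robot.gripper_to(54);robot.servo_line(at(p,g,160),120)
'''
s=s.replace("def pick(p,zu):","def pick(p,zu,GX=GX):")
open("act.py","w").write(s)
n=open("nxt.py").read()
n=n.replace('''    w=optics.capture("wrist")["img"];cv2.imwrite(f"pics/w{slot}.png",w)
    place(slot)''','''    c,bx=held();cv2.imwrite(f"pics/w{slot}.png",c["img"])
    place(slot,60-bx)''')
open("nxt.py","w").write(n)
E
python3 - <<'E'
from act import *
pick([406.5,-328,1.522],52,-10)
c,bx=held();cv2.imwrite("pics/w4.png",c["img"])
place(-80,60-bx)
robot.move_ptp([350,-420,300],quat(1.5))
t=optics.capture("top")["img"]
I=np.hstack([cv2.resize(t[160:280,350:440],(300,400)),cv2.resize(c["img"],(500,400))]);cv2.imwrite("pics/r2.png",I)
print(robot.read_state()["time"])
E
```

```text
pick hit False z 52.503169764875466 w 32.07931302041545 f 59.572763442993164
held [289. 124.] 66.6 -1.6
place True 58.823329514867645
45.425
```

View pics/r2.png

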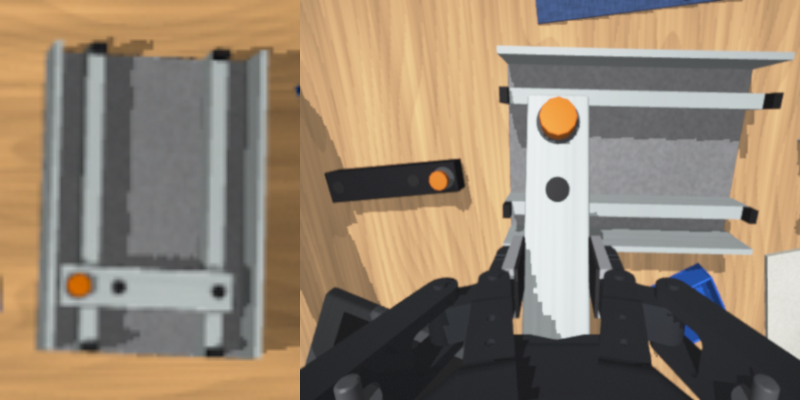

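The bar now lies across both rails between the guards, with the button at (78,285). Next I check its rack coordinates, then run the second bar.

```bash
cat >> nxt.py <<'E'
def rackcheck():
    t=optics.capture("top");uv,w=buttons(t,45,31)
    for u,x in zip(uv,w):
        d=x[:2]-Q[:2];c,s=np.cos(Q[2]),np.sin(Q[2]);r=(c*d[0]+s*d[1],-s*d[0]+c*d[1])
        if abs(r[0])<130 and abs(r[1])<100: print("rack button",np.round(r,1))
    return t
E
python3 - <<'E'
from nxt import *
rackcheck()
cycle(0)
robot.move_ptp([350,-420,300],quat(1.5))
t=rackcheck()["img"]
a=cv2.imread("pics/cy0.png")[:,:400]
cv2.imwrite("pics/r3.png",np.hstack([cv2.resize(t[150:270,260:440],(500,333)),cv2.resize(a,(300,333))]))
E
```

```text
rack button [-78.9  68.2]
[[540.73, -67.09, 1.47, 148.7, 32.41], [487.93, -304.01, 3.05, 249.93, 164.44], [649.95, -64.95, 1.41, 148.69, 32.75]]
pick hit False z 3.524618515548028 w 32.40988300677158 f 61.17197871208191
insert hit False bar x -27.72632466087144 down True 70.6072248114093
press hit True z 37.73533733511358 y-target [444.1346051398714, 303.1296192465224, 36.99022664756469] [444.83822305 303.99654725  37.73533734] ang 0.4154868810939238 F [-2.73153356 -3.42003803 14.11326961]
pick hit False z 70.60725890446673 w 32.68547647128847 f 60.76694369316101
held [287. 106.] 72.6 -1.0
place True 60.48751141635536
74.15
rack button [ 3.3 69. ]
rack button [-89.2  68.8]
```

View pics/r3.png

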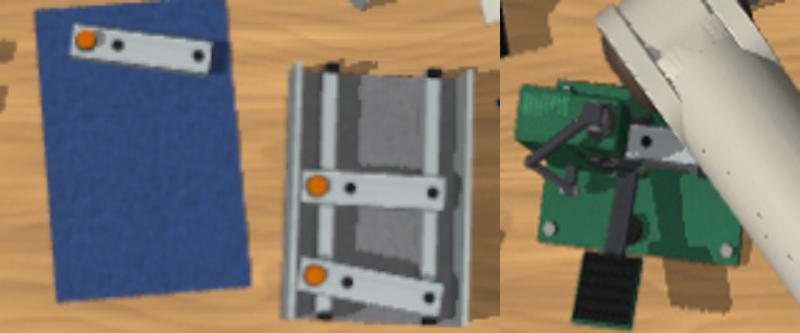

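The offset is my own fault: lifting straight up inside the press catches the bar's front end under the head. Bars coming off the anvil must be drawn out horizontally first. Both bars are on the rack, but bar 1 has skewed to rack x -89. I'll fix the extraction, run bar 3, then straighten bar 1.

```bash
python3 - <<'E'
s=open("act.py").read()
s=s.replace("def pick(p,zu,GX=GX):","def pick(p,zu,GX=GX,out=0):").replace('''    robot.servo_line(at(p,GX,zu+150),150)
def insert''','''    if out:
        robot.servo_line(at(p,GX,zu+4),30);robot.servo_line(at(p,GX-out,zu+4),100)
    robot.servo_line(at(p,GX-out,zu+150),150)
def insert''').replace("gripper_to(54)","gripper_to(46)")
open("act.py","w").write(s)
n=open("nxt.py").read()
n=n.replace("P[2]],70)","P[2]],70,out=100)").replace("place(slot,60-bx)","place(slot,60-bx if abs(bx-110)>12 else GX)")
open("nxt.py","w").write(n)
E
python3 - <<'E'
from nxt import *
cycle(76)
robot.move_ptp([350,-420,300],quat(1.5))
t=rackcheck()["img"]
w=cv2.imread("pics/w76.png")
cv2.imwrite("pics/r4.png",np.hstack([cv2.resize(t[160:280,340:460],(400,400)),cv2.resize(w,(400,400))]))
E
```

```text
[[649.95, -64.95, 1.41, 148.69, 32.75]]
pick hit False z 3.620835071108306 w 32.92659028958267 f 60.97644567489624
insert hit False bar x -27.54577961602547 down True 70.62354070903451
press hit True z 37.70879540796982 y-target [444.1346051398714, 303.1296192465224, 36.99022664756469] [444.76461735 303.93835288  37.70879541] ang 0.4156476290202132 F [-4.43358202 -3.96392394 15.97189843]
pick hit False z 70.58563673362606 w 32.874950168360215 f 60.619200468063354
held [287.  11.] 101.0 -1.0
place True 45.656307388516176
105.6
rack button [76.1 60.2]
rack button [ 3.3 69. ]
rack button [-89.2  68.8]
```

View pics/r4.png

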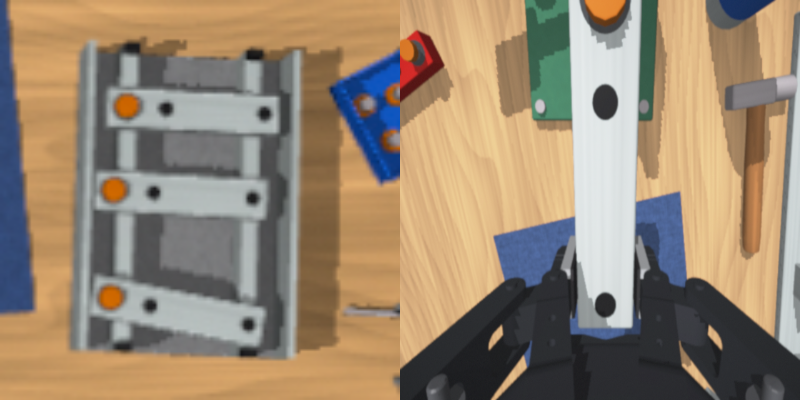

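Bar 3 lies correctly at rack (76, 60), with no offset in the hand. Bar 1 is skewed, with its button at (110,297), and bar 2 is about 9 mm off centre. I'll regrip and centre both.

Run:
```python
from nxt import *
t=optics.capture("top")
L=[[75,-17,70],[-75,-17,70],[-75,17,70],[75,17,70]]
C=[([[95,277],[266,310],[261,347],[90,313]],-79),([[100,172],[268,180],[267,217],[97,209]],0)]
B=[fit([450,-300,1.5],[(t,L,np.array(U)/3.3333+[340,160]-.35)]) for U,_ in C]
for (b,r),(_,x) in zip(B,C):
    print(b.round(2),abs(r).max().round(1))
    pick(b,45.5,-10);place(x,-10)
robot.move_ptp([350,-420,300],quat(1.5))
T=rackcheck()["img"];s=optics.capture("scene")["img"]
cv2.imwrite("pics/r5.png",np.hstack([cv2.resize(T[150:280,340:470],(400,400)),cv2.resize(s[100:220,180:300],(400,400))]))
cv2.imwrite("pics/full.png",np.hstack([T[:,:400],s[:,60:460]]))
print(robot.read_state()["time"])
```

```text
[ 387.3  -293.19    1.35] 0.5
pick hit False z 45.95943147238842 w 32.86133042313107 f 60.281124114990234
place True 46.072055589872704
[ 488.27 -301.82    1.5 ] 0.7
pick hit False z 46.02986464046808 w 32.94590683979868 f 61.033018827438354
place True 46.0944692156926
rack button [76.1 60.2]
rack button [ 0.6 61.6]
rack button [-78.2  60.6]
122.4667
```

View pics/r5.png

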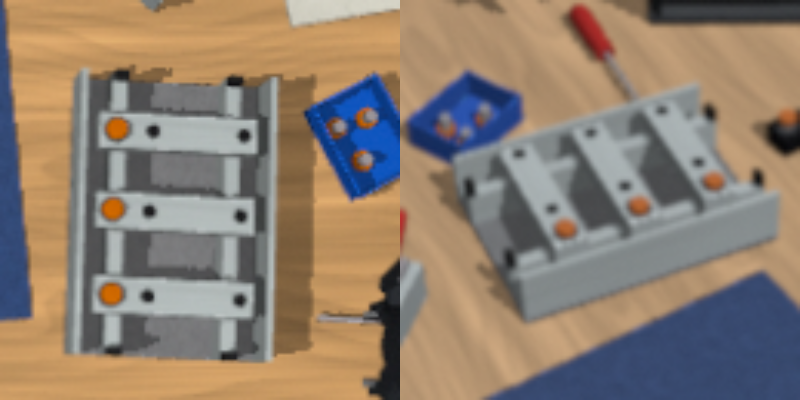

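View pics/full.png

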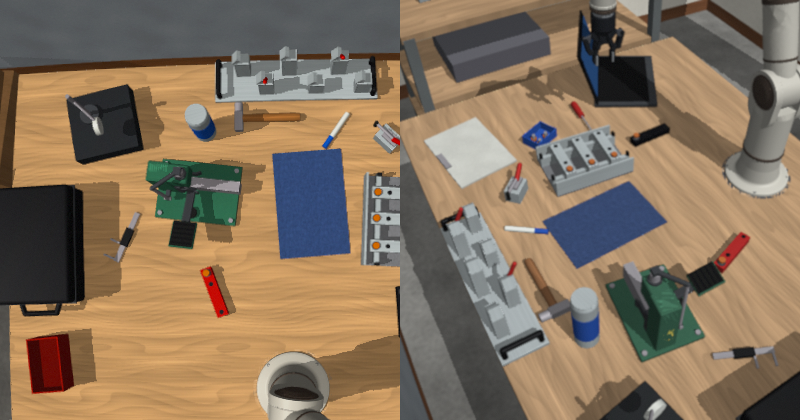

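All three bars lie level across both rails with their buttons on the bar tops, at (118,128), (112,209) and (112,294) in the top crop. The pedal is up and the other items look unmoved, so I'm handing in.

```bash
python3 -c "
from station import robot
print(robot.sign_off())"
```

```text
the job is handed in; nothing more can be done
None
```

I handed the job in at about 122 s of robot time: all three bars were pressed to the pedal stop and lie button up across both rails, with the pedal up and nothing else visibly moved, but sign-off gave no verdict and two bars had to be re-laid after my lifts caught them under the press head.

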